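# Lock the keyhole paper stop onto the punch's feed table

## Robot

A 6-joint arm with a two-finger parallel gripper is mounted at the origin on the work surface. World frame = base frame: x ahead of the robot, y to its left, z up, the work surface at z = 0. Lengths are in m, angles in degrees, forces in N, time in s.
With the tool pointing down it reaches from about 0.4 to 0.825 m from the base axis. Payload 7 kg.
Tool frame: the origin (TCP) lies at the very end of the fingers, on their centre line; the grasp point (between the pads) lies 19 mm behind it (ctrl.grip_depth is the distance from the TCP to the grasp point, in m); z points along the fingers, y is the line along which they close (so a half turn about z gives the same grasp; the last joint's range is limited). The gripper opens to 88 mm and grips with 3 to 60 N. Pads are 19 mm wide; open, the fingers measure 130 mm over their backs; the gripper's body (78 mm by 193 mm) begins 47 mm behind the grasp point.
Start: joints at [-48.065, 20.546, 0.682, 0, -70.136, -16.507], TCP at [0.29, -0.61, 0.227] pointing down, gripper open.
Joint ranges: [-176.03, 176.03], [-82.01, 121.73], [-58.28, 71.71], [-173.87, 95.51], [-174.79, -0.11], [-173.66, 173.66]. Speed limits (degrees/s): [136.94, 136.94, 172.46, 180, 180, 180].

## Interface

Orientations are given as [roll, pitch, yaw] about the fixed x, y, z axes, in that order (R = Rz(yaw) Ry(pitch) Rx(roll)).
In Python, from plant import get_obs, eyes, ctrl, spotter gives the robot as it stands.
- The arm moves only by the shell command python3 -m crank 'ROWS'. ROWS is JSON, one flat list of numbers, 7 for each row, row after row: the turn, a rotation vector about the tool's x, y, z in rad, then the shift along the tool's x, y, z in mm, then the opening, from 0 (shut) to 1 (fully open). A call has 1 to 5 rows; each row shifts and turns the commanded pose from where the row before left it, along the tool's axes as they then stand; what a row does not reach is not made up. A row lasts 1/8 s, in which the tool goes at most 62.5 mm and 10.7 degrees, less where a joint would pass 70% of its speed; a pose out of reach is approached as far as the arm can. A call is refused whole if a number of a shift passes 62.5 or a number of a turn 0.188, either way. A call with a gripper value outside its range is refused whole. The fingers move at their own pace and stop on an object; the grip force is fixed at half the most. Time passes only in rows, so rows that do not move let the fingers close. It gives the time, the measured TCP pose, the force, the opening and the grip force at its end, in the units of the state.
- get_obs(): the state, without advancing time (a new reading comes with each control period).
- eyes.snapshot(name): name is "scene" or "top" or "wrist"; returns the picture (384x512x3 uint8, blue, green, red); there is no depth.
- eyes.camera_model(name): a dict with "fx", "fy", "cx", "cy" (pixels), "extrinsics" (4x4, takes a point from camera to world coordinates). Camera axes: x right, y down, z forward; pixel columns grow to the right and rows downward; lengths in m; the calibration is good to about 2 mm. A picture is of the moment at which its call begins: read the wrist's pose just before it. camera_model takes no time and is no camera call; for the wrist camera it gives the pose at the moment of the call.
- ctrl.close_job(): hands the job in; it is judged then, once.
Trained networks look in the newest picture that a camera, given by its name, has taken for a name from the list of things; names that differ only in an ending like _2 or _b are one class to them, and where a whole thing is asked for, a point or a joint stands for the part that bears it (a point fixed in the world has none). Each returns a list of dicts, best first, with "p" (0 to 1); they miss things now and then, are a little off and sometimes report something else, mostly with a low value. They report only what shows in the picture. A call takes as long as a camera call. They do not tell look-alikes from the thing itself.
- spotter.outline_of(camera, target): "region" (384x512 bool, what is visible of it) and "rect" ([left, top, width, height] in pixels, round what is visible of it).
- spotter.place_of(camera, target): "location" ([column, row] in pixels: a listed point, or the origin of a listed thing).
The state is a dict: "clock": time; "joint_pos": joint angles; "qvel": joint speeds; "tau": joint torques, N m; "tool_pos": TCP position; "orientation": TCP orientation; "force": force on the tool from outside, world axes, zero at the start; "moment": the same for the moment, N m; "opening": finger opening in m; "gripper_force": force on a finger pad.
Only numpy, scipy, OpenCV 4.12 (cv2) and the standard library are available. Lean on these libraries where they do the work, as an engineer would, in place of code of your own. Each camera call takes 0.05 s, during which the arm holds its last target. There are 200 camera calls.

## Task

Fit the paper stop that has the keyhole onto the punch's feed table: lower it so that the headed stud comes up through the wide part of its keyhole, with its rib on the open front side of the feed table, then slide it straight back, away from the punch head, until the stud is at the far end of the slot and locked. Leave the stop lying flat and square to the feed table, let go of it, and do not disturb the other stop, which has only a small plain hole.

Things in the scene. Friction and masses are not known exactly. Their poses are not given: they have to be found in the camera images.
- stop_rib (a point): Loose aluminium keyhole stop, 0.4 kg: plate 165x100x6 mm with an upright rib (14 mm thick along x, 80 long, top 64 above underside) to grip. Point: rib's centre, 35 above underside; x runs from rib along plate, z up. Plate spans x -12 to +153. Keyhole on y=0: opening 52 across centred at x=+68, then towards +x a slot 18 wide, closed at x=+132; stud axis meets its end at x=+127
- stud: Headed steel stud fixed upright on the feed table. Origin: on its axis at the foot of the neck, level with the feed table's top. Neck 10 mm diameter, 14 high; flat round head 30 diameter, 5 thick, its top 19 above the feed table. The plain headless pin (12 diameter, 26 high) standing 120 mm to one side of it is not used.
- feed_table: Paper punch, fixed: flat black feed table 280 mm (x) by 260 (y), 30 high; the grey punch head, about 90 high, stands along its far edge from x=+140 on. Origin: centre of the underside, on the worktop; x points from the open front edge to the punch head, z up. Stud and pin stand at x=+20, y=+60 and -60, either one on either side.
- other_stop_rib (a point): The other stop, to be left where it lies: same plate and rib as the keyhole stop, but with only a plain hole 26 mm across and no slot. Point: centre of its rib, 35 mm above its underside; axes as for the keyhole stop. The two stops lie side by side on the worktop, in either order.
Mind the look-alikes: they are no part of the job. What is shaped like the part that bears stop_rib but pink or yellow is not meant.

How it is judged:
By the outcome, as a careful person would: the job done as asked, in the order asked, and still so for the second after the job is handed in, with the robot touching nothing.
It also fails if it takes over 38 s, if anything falls off the work surface, if the arm or the gripper's body presses on something with over 40 N, if the wrist force passes 120 N, or if a joint passes its speed limit or range.

## Working session

There is one attempt and no reset: what is moved stays moved. The work goes in short steps, Python scripts to look and compute and a shell command to move; the robot and the scene stay as the last step left them, time stands still between calls to the robot, and variables do not carry over. Pictures are saved under pics/ and viewed, at most 10 in all, crops included, and the job is handed in when it is done.

```bash
mkdir -p pics; ls
cat > h.py <<'E'
import numpy as np, cv2
from plant import get_obs, eyes, ctrl, spotter
def ray(cam,px,z):
    m=eyes.camera_model(cam);E=np.array(m["extrinsics"])
    d=E[:3,:3]@np.array([(px[0]-m["cx"])/m["fx"],(px[1]-m["cy"])/m["fy"],1.]);o=E[:3,3]
    return o+d*(z-o[2])/d[2]
def proj(cam,p):
    m=eyes.camera_model(cam);E=np.linalg.inv(np.array(m["extrinsics"]))
    c=E[:3,:3]@np.asarray(p,float)+E[:3,3]
    return np.array([m["cx"]+m["fx"]*c[0]/c[2],m["cy"]+m["fy"]*c[1]/c[2]])
E
python3 - <<'E'
from h import *
a=eyes.snapshot("scene");b=eyes.snapshot("top")
cv2.imwrite("pics/scene0.png",a);cv2.imwrite("pics/top0.png",b)
o=get_obs();print(o)
for t,z in (("stop_rib",.035),("other_stop_rib",.035),("stud",.03),("feed_table",0.0)):
    for c in("top","scene"):
        for d in spotter.place_of(c,t)[:4]: print(t,c,round(d["p"],2),np.round(d["location"],1),ray(c,d["location"],z).round(3))
E
```

```text
pics
{'clock': 0.1, 'joint_pos': array([-4.80656734e+01,  2.05866097e+01,  6.39303258e-01, -1.87088728e-02,
       -7.01361479e+01, -1.65076853e+01]), 'qvel': array([-0.01468901, -0.14238484,  0.12880748,  0.16200368,  0.00544421,
        0.01353736]), 'tau': array([-1.29385502e-03, -5.84163022e+01,  2.93754208e+01,  7.01567754e+00,
        1.01574478e-02, -6.39050882e-05]), 'tool_pos': array([ 0.2896142 , -0.60922392,  0.22572359]), 'orientation': array([ 1.79914987e+02, -6.85174649e-03, -1.54579723e+02]), 'force': array([ 0.32440702, -0.58521925, -0.72732013]), 'moment': array([ 0.02558762, -0.00221039,  0.04167792]), 'gripper_force': 0.0, 'opening': 0.08763638089341311}
stop_rib top 0.82 [314.6 232.3] [ 0.454 -0.11   0.035]
stop_rib top 0.78 [319.7 107.9] [ 0.753 -0.132  0.035]
stop_rib top 0.72 [345.  314.7] [ 0.266 -0.174  0.035]
stop_rib top 0.55 [373.6  63.7] [ 0.862 -0.267  0.035]
stop_rib scene 0.92 [235.7 146.2] [ 0.445 -0.115  0.035]
stop_rib scene 0.74 [250.6  97. ] [ 0.27  -0.17   0.035]
stop_rib scene 0.67 [ 84.2 244.8] [ 0.853 -0.265  0.035]
stop_rib scene 0.57 [164.1 231.9] [ 0.739 -0.128  0.035]
other_stop_rib top 0.85 [379.6 219.9] [ 0.481 -0.263  0.035]
other_stop_rib scene 0.63 [182.7 130.3] [ 0.466 -0.266  0.035]
stud top 0.58 [143.9 185.5] [0.571 0.29  0.03 ]
stud scene 0.61 [339.7 238.4] [0.559 0.224 0.03 ]
stud scene 0.48 [361.5 259.2] [0.583 0.285 0.03 ]
stud scene 0.22 [236.8 147.8] [ 0.445 -0.112  0.03 ]
feed_table top 0.8 [172.8 195.8] [0.549 0.229 0.   ]
feed_table scene 0.64 [338.5 239.5] [0.546 0.221 0.   ]
```

View pics/top0.png

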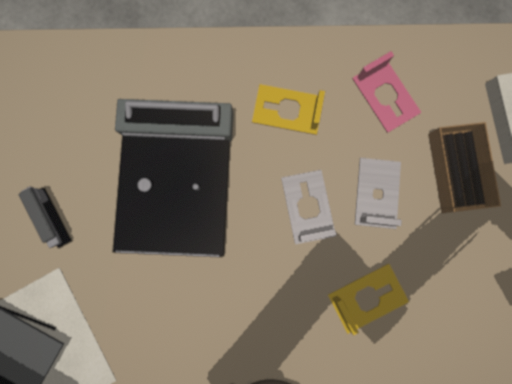

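Run:
```python
import cv2
a=cv2.imread("pics/top0.png")[130:330,90:450]
cv2.imwrite("pics/crop0.png",cv2.resize(a,None,fx=2.2,fy=2.2,interpolation=cv2.INTER_CUBIC))
```

```text
(no output)
```

View pics/crop0.png

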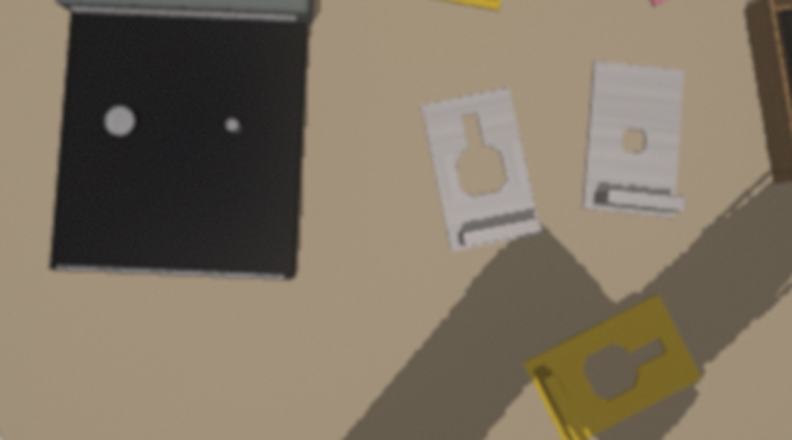

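Candidates in the top image: silver keyhole stop (312,208), silver plain-hole stop (378,193), yellow (288,109) and (368,298), and pink (387,95). The silver one at (312,208) fits: it is aluminium-coloured and has a keyhole with a slot, as the crop shows. The stud, with its wide head, is at (144,185) and the plain pin at (196,187).

```bash
cat >> h.py <<'E'
from scipy.spatial.transform import Rotation as R
def rows(p,yaw,n,start=None):
    """print suggested rows from the present pose to TCP p, tool down, given yaw"""
    o=get_obs()
    if start is None: start=(o["tool_pos"],R.from_euler("xyz",o["orientation"],degrees=True))
    p0,R0=start;R1=R.from_euler("xyz",[180,0,yaw],degrees=True)
    rv=(R0.inv()*R1).as_rotvec()/n; step=(np.asarray(p)-p0)/n*1000;Rc=R0
    for i in range(n):
        print(rv.round(3),(Rc.inv().apply(step)).round(1)); Rc=Rc*R.from_rotvec(rv)
E
python3 - <<'E'
from h import *
o=get_obs();E=np.array(eyes.camera_model("wrist")["extrinsics"])
Rt=R.from_euler("xyz",o["orientation"],degrees=True)
print("cam in tool",Rt.inv().apply(E[:3,3]-o["tool_pos"]).round(3));print((Rt.as_matrix().T@E[:3,:3]).round(3), {k:v for k,v in eyes.camera_model("wrist").items() if k!="extrinsics"})
c=lambda u,v:(90+u/2.2,130+v/2.2)
def seg(l,r,z):
    a=ray("top",c(*l),z);b=ray("top",c(*r),z);d=a-b;print(a.round(3),b.round(3),np.linalg.norm(d).round(3),"yaw",np.degrees(np.arctan2(-d[0],d[1])).round(2))
seg((421,105),(509,88),.006);seg((452,249),(541,229),.006)
seg((52,268),(295,277),.03);seg((119,121),(232,125),.045)
rows([.449,-.105,.22],-79,9)
E
```

```text
cam in tool [ 0.067  0.    -0.159]
[[ 0.    -0.968 -0.25 ]
 [ 1.     0.     0.   ]
 [-0.    -0.25   0.968]] {'fx': 333.67111540112364, 'fy': 333.67111540112364, 'cx': 260.58954149601067, 'cy': 192.2778165779584}
[ 0.588 -0.037  0.006] [ 0.606 -0.136  0.006] 0.1 yaw 10.13
[ 0.429 -0.068  0.006] [ 0.449 -0.166  0.006] 0.1 yaw 11.6
[0.417 0.358 0.03 ] [0.403 0.101 0.03 ] 0.257 yaw -3.04
[0.57  0.285 0.045] [0.564 0.166 0.045] 0.12 yaw -2.95
[ 0.     0.    -0.147] [-40.   43.    0.7]
[ 0.     0.    -0.147] [-45.9  36.7   0.7]
[ 0.     0.    -0.147] [-50.8  29.6   0.7]
[ 0.     0.    -0.147] [-54.6  21.9   0.7]
[ 0.     0.    -0.147] [-57.2  13.7   0.7]
[ 0.     0.    -0.147] [-58.6   5.2   0.7]
[ 0.     0.    -0.147] [-58.7  -3.4   0.7]
[ 0.     0.    -0.147] [-57.6 -11.9   0.7]
[ 0.     0.    -0.147] [-55.2 -20.2   0.7]
```

```bash
python3 -m crank '[0,0,-0.147,-40,43,0.7,1, 0,0,-0.147,-46,37,0.7,1, 0,0,-0.147,-51,30,0.7,1, 0,0,-0.147,-55,22,0.7,1, 0,0,-0.147,-57,14,0.7,1]'; python3 -m crank '[0,0,-0.147,-59,5,0.7,1, 0,0,-0.147,-59,-3,0.7,1, 0,0,-0.147,-58,-12,0.7,1, 0,0,-0.147,-55,-20,0.7,1, 0,0,0,0,0,0,1]'
python3 - <<'E'
from h import *
o=get_obs();print(o["clock"],o["tool_pos"],o["orientation"])
a=eyes.snapshot("wrist");cv2.imwrite("pics/w1.png",a)
for d in spotter.place_of("wrist","stop_rib")[:3]: print(d["p"],d["location"],ray("wrist",d["location"],.035).round(4))
s=np.radians(10.9);X=np.array([np.cos(s),np.sin(s),0]);Y=np.array([-np.sin(s),np.cos(s),0]);c=np.array([.4508,-.1147,0])
for x,y,z in((-7,40,64),(-7,-40,64),(7,40,64),(7,-40,64),(0,0,35)): print((x,y,z),proj("wrist",c+(x*X+y*Y)/1000+[0,0,z/1000]).round(1))
E
```

```text
clock: 1.12
tool_pos: [0.378, -0.3265, 0.2234]
orientation: [-179.9, -0.0, -112.2]
force: [1.7, -0.6, -0.1]
opening: 0.088
gripper_force: 0.0
clock: 1.75
tool_pos: [0.4489, -0.0995, 0.2206]
orientation: [-179.9, 0.0, -78.4]
force: [0.2, -0.4, -0.2]
opening: 0.0875
gripper_force: 0.0
1.75 [ 0.44885447 -0.09946808  0.2206361 ] [-1.79928733e+02  6.72088368e-03 -7.83565149e+01]
0.89 [453.1, 137.9] [ 0.2616 -0.1755  0.035 ]
0.57 [267.9, 154.6] [ 0.4436 -0.1216  0.035 ]
(-7, 40, 64) [266.5 204.7]
(-7, -40, 64) [267.6 121.7]
(7, 40, 64) [252.3 204.6]
(7, -40, 64) [252.4 121.6]
(0, 0, 35) [259.8 159.7]
```

View pics/w1.png

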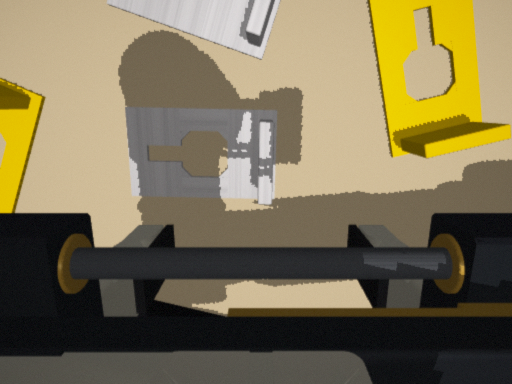

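The wrist view shows the keyhole stop in the middle, with the rib's top strip from about (265,121) to (265,204), keyhole at (205,155) and slot to the left. I'll compute the rib pose from it.

Run:
```python
from h import *
g=cv2.imread("pics/w1.png").min(axis=2)
for r in(112,125,140,150,165,180,192,200,206): print(r,g[r,250:285])
for p,z in(((265,121),.064),((265,204),.064),((265,162.5),.064)):print(ray("wrist",p,z).round(4))
for p in ((127,107),(131,196),(276,110),(276,199)):print(ray("wrist",p,.006).round(4))
```

```text
112 [153 127 121 118 116 119 118 117 123 123 120 121 120 115 116 117 120 120
 119 121 120 121 119 117 117 119 115  96  86  81  84  82  83  83  85]
125 [208 143 118 111 110 112 116 114 123 143 193 211 215 213 214 210 212 214
 216 209 147 123 121 108 104 110 110  89  84  87  83  84  82  84  81]
140 [142 119 116 113 112 111 113 114 113 168 206 215 218 216 213 210 214 214
 213 197 139 123 115 100 111 116  94  84  82  84  83  84  82  84  84]
150 [115 115 114 112 113 112 111 113 112 169 209 214 217 218 212 212 211 213
 215 209 147 121 108  98 111 115  91  82  81  81  83  82  83  85  84]
165 [203 139 113 111 113 110 111 111 105 134 124 126 125 121 118 115 118 148
 150 128 119 118 122 190 201 165 154 155 153 155 155 154 153 157 154]
180 [137 116 107 110 107 110 111 115 160 201 216 217 219 216 209 211 212 212
 213 209 148 118 144 200 205 166 154 153 156 155 156 156 155 154 156]
192 [207 205 201 202 202 203 199 176 183 209 214 217 217 211 208 207 210 209
 216 214 213 201 204 207 186 163 154 153 155 156 154 156 155 154 154]
200 [157 155 154 148 107  99 131 128 175 209 216 216 216 209 208 208 206 209
 211 214 206 162 103  88  80  85  83  82  85  82  82  85  80  85  82]
206 [156 151 157 154 155 154 151 154 153 154 154 155 151 156 151 153 149 148
 145 116 106 112 104  86  80  84  95 134  96  83  84  85  85  83  83]
[ 0.4539 -0.1555  0.064 ]
[ 0.438  -0.0771  0.064 ]
[ 0.4462 -0.1175  0.064 ]
[ 0.6023 -0.1384  0.006 ]
[ 0.5879 -0.0394  0.006 ]
[ 0.4434 -0.167   0.006 ]
[ 0.4225 -0.0689  0.006 ]
```

Run:
```python
from h import *
rows([.447,-.116,.022],-79.3,5)
```

```text
[-0.    -0.     0.002] [ 2.7  0.7 39.7]
[-0.    -0.     0.002] [ 2.7  0.7 39.7]
[-0.    -0.     0.002] [ 2.7  0.7 39.7]
[-0.    -0.     0.002] [ 2.7  0.7 39.7]
[-0.    -0.     0.002] [ 2.7  0.7 39.7]
```

```bash
python3 -m crank '[0,0,0.003,3.5,1,45,1, 0,0,0.003,3.5,1,45,1, 0,0,0.003,3.5,1,40,1, 0,0,0.003,3,0.5,40,1, 0,0,0.003,0,0,28.5,1]'; python3 -m crank '[0,0,0,0,0,0,1, 0,0,0,0,0,0,0, 0,0,0,0,0,0,0, 0,0,0,0,0,0,0, 0,0,0,0,0,0,0]';  python3 -m crank '[0,0,0,0,0,0,0, 0,0,0,0,0,0,0]'
```

```text
clock: 2.48
tool_pos: [0.4457, -0.1184, 0.0203]
orientation: [179.9, 0.0, -79.8]
force: [0.7, 1.0, -0.6]
opening: 0.0875
gripper_force: 0.0
clock: 3.1
tool_pos: [0.4472, -0.1165, 0.0224]
orientation: [-179.9, -0.0, -79.6]
force: [-0.3, 0.5, -0.4]
opening: 0.0532
gripper_force: 0.0
clock: 3.35
tool_pos: [0.4469, -0.1166, 0.0218]
orientation: [-180.0, -0.0, -79.6]
force: [-0.5, -0.1, 0.2]
opening: 0.033
gripper_force: 0.0
```

```bash
python3 -m crank '[0,0,0,0,0,0,0, 0,0,0,0,0,0,0, 0,0,0,0,0,0,0]'; python3 -m crank '[0,0,0,0,0,0,0, 0,0,0,0,0,0,0]'
```

```text
clock: 3.72
tool_pos: [0.447, -0.1166, 0.0218]
orientation: [-180.0, 0.0, -79.6]
force: [0.8, 0.4, -1.0]
opening: 0.014
gripper_force: 30.0
clock: 3.98
tool_pos: [0.447, -0.1166, 0.0217]
orientation: [-180.0, 0.0, -79.6]
force: [1.4, 0.8, -1.5]
opening: 0.0142
gripper_force: 30.0
```

```bash
python3 -m crank '[0,0,0,0,0,-15,0, 0,0,0,0,0,-30,0, 0,0,0,0,0,-40,0, 0,0,0,0,0,-20,0, 0,0,0,0,0,0,0]'
python3 - <<'E'
from h import *
a=eyes.snapshot("wrist");o=get_obs();cv2.imwrite("pics/w2.png",cv2.resize(a,None,fx=1.5,fy=1.5))
cv2.imwrite("w2raw.png",a)
print(o["tool_pos"],o["orientation"],o["force"],o["moment"])
Rt=R.from_euler("xyz",o["orientation"],degrees=True)
# plate frame: x = tool +y, y = tool +x?, z up
for x,y,z in((0,40,64),(0,-40,64),(-12,-50,6),(153,-50,6),(153,50,6),(68,0,6),(132,9,6),(132,-9,6),(94,26,6),(94,-26,6)):
    p=o["tool_pos"]+Rt.apply(np.array([-y,x,21.7-z])/1000);print((x,y,z),proj("wrist",p).round(1))
E
```

```text
clock: 4.6
tool_pos: [0.4471, -0.1166, 0.1276]
orientation: [-179.9, 0.0, -79.6]
force: [-0.6, 0.2, -4.0]
opening: 0.0142
gripper_force: 30.0
[ 0.4462232  -0.11656766  0.12635789] [ 1.79995484e+02  3.07200149e-02 -7.96573017e+01] [-0.17684863 -0.03209164 -4.49630981] [-0.00386981  0.30812847  0.03480957]
(0, 40, 64) [259.4 370.5]
(0, -40, 64) [259.3 183.8]
(-12, -50, 6) [236.6 139.8]
(153, -50, 6) [555.  139.9]
(153, 50, 6) [517.7 309.7]
(68, 0, 6) [382.1 230.4]
(132, 9, 6) [494.4 245.5]
(132, -9, 6) [500.2 215.1]
(94, 26, 6) [423.2 272.9]
(94, -26, 6) [435.  184.9]
```

View pics/w2.png

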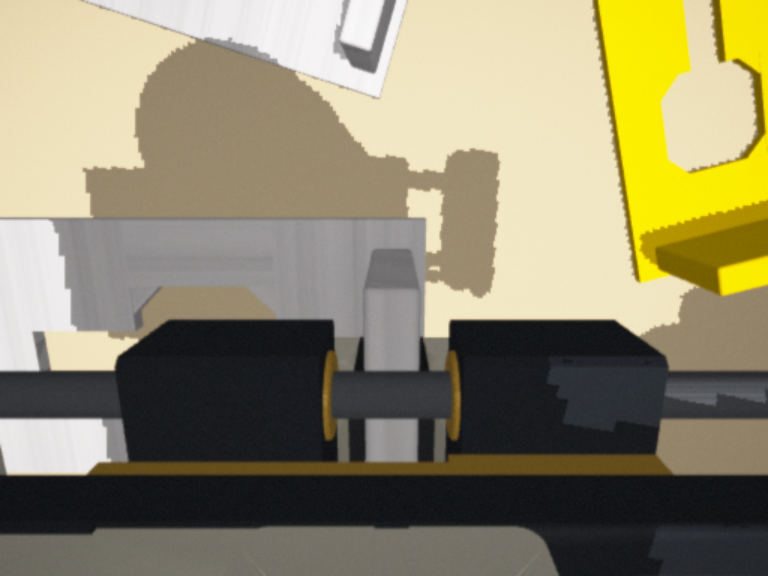

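Held plate: its near long edge is at row 145 (in raw pixels) against 140 predicted. The plate is therefore offset about +3 mm in its own y from the TCP, and it hangs level. Next I'll carry it past the stud so the wrist camera can see the stud unobstructed.

Run:
```python
from h import *
rows([.50,.40,.14],-93,12)
```

```text
[0.    0.    0.019] [-41.5 -12.1  -1.1]
[0.    0.    0.019] [-41.8 -11.3  -1.1]
[0.    0.    0.019] [-42.  -10.5  -1.1]
[0.    0.    0.019] [-42.2  -9.7  -1.1]
[0.    0.    0.019] [-42.4  -8.9  -1.1]
[0.    0.    0.019] [-42.5  -8.1  -1.1]
[0.    0.    0.019] [-42.7  -7.2  -1.1]
[0.    0.    0.019] [-42.8  -6.4  -1.1]
[0.    0.    0.019] [-42.9  -5.6  -1.1]
[0.    0.    0.019] [-43.   -4.7  -1.1]
[0.    0.    0.019] [-43.1  -3.9  -1.1]
[0.    0.    0.019] [-43.2  -3.1  -1.1]
```

```bash
python3 -m crank '[0,0,0.019,-20,-6,-1.1,0, 0,0,0.019,-42,-11,-1.1,0, 0,0,0.019,-42,-10.5,-1.1,0, 0,0,0.019,-42,-10,-1.1,0, 0,0,0.019,-42.5,-9,-1.1,0]'; python3 -m crank '[0,0,0.019,-42.5,-8,-1.1,0, 0,0,0.019,-43,-7,-1.1,0, 0,0,0.019,-43,-6.5,-1.1,0, 0,0,0.019,-43,-5.5,-1.1,0, 0,0,0.019,-43,-5,-1.1,0]'; python3 -m crank '[0,0,0.019,-43,-4,-1.1,0, 0,0,0.019,-43,-3,-1.1,0, 0,0,0,-20,-1,0,0, 0,0,0,0,0,0,0, 0,0,0,0,0,0,0]'
python3 - <<'E'
from h import *
a=eyes.snapshot("wrist");o=get_obs();cv2.imwrite("pics/w3.png",cv2.resize(a,None,fx=1.5,fy=1.5));cv2.imwrite("w3raw.png",a)
print(o["clock"],o["tool_pos"],o["orientation"])
for d in spotter.place_of("wrist","stud")[:3]: print(d["p"],d["location"],ray("wrist",d["location"],.03).round(4))
E
```

```text
clock: 5.28
tool_pos: [0.4656, 0.0774, 0.1304]
orientation: [179.8, -0.1, -85.1]
force: [1.6, 0.6, -4.5]
opening: 0.0139
gripper_force: 30.0
clock: 5.9
tool_pos: [0.4874, 0.2929, 0.1354]
orientation: [179.8, -0.2, -90.6]
force: [1.3, -0.8, -2.8]
opening: 0.0141
gripper_force: 30.0
clock: 6.52
tool_pos: [0.4984, 0.3969, 0.1386]
orientation: [179.9, -0.1, -92.7]
force: [0.7, 0.3, -3.2]
opening: 0.0138
gripper_force: 30.0
6.575 [0.4986462  0.39682562 0.13909555] [ 1.79931614e+02 -8.49305884e-02 -9.27308552e+01]
0.69 [158.3, 46.6] [0.5693 0.2834 0.03  ]
```

View pics/w3.png

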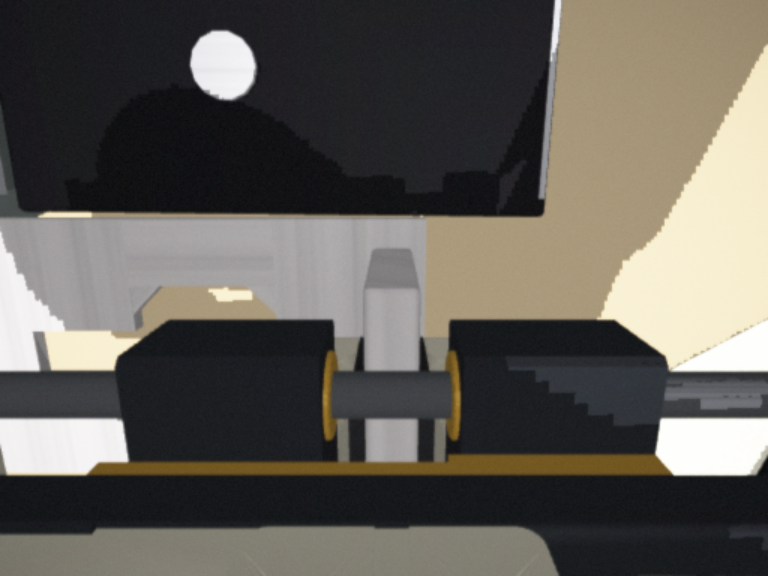

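The wrist view shows the stud head at about (149,43) in raw pixels. The table's side edge runs along row 143 and its front edge is at column 365–370.

Run:
```python
from h import *
a=cv2.imread("w3raw.png")
m=(a.min(axis=2)>150).astype(np.uint8);m[90:]=0;m[:,250:]=0
n,l,s,c=cv2.connectedComponentsWithStats(m);i=1+np.argmax(s[1:,4]);print(s[i],c[i])
p=ray("wrist",c[i],.049);print("stud",p.round(4))
A=ray("wrist",(30/1.5,210/1.5),.03);B=ray("wrist",(545/1.5,214/1.5),.03);C=ray("wrist",(557/1.5,2/1.5),.03)
d=A-B;print(A,B,"yaw side",np.degrees(np.arctan2(d[1],d[0])));d=B-C;print("yaw front",np.degrees(np.arctan2(-d[0],d[1])))
t=np.radians(-3);X=np.array([np.cos(t),np.sin(t),0]);Y=np.array([-np.sin(t),np.cos(t),0])
print("stud from corner (expect 160,-70):",(p-B)@X,(p-B)@Y)
print("TCP target",p-.068*X-.003*Y)
```

```text
[ 127   21   43   45 1524] [148.21128609  42.79068241]
stud [0.5707 0.284  0.049 ]
[0.68802541 0.34699181 0.03      ] [0.41444143 0.36212633 0.03      ] yaw side -3.1663446802197024
yaw front -1.584436461097139
stud from corner (expect 160,-70): 0.160160862781416 -0.06988200732806733
TCP target [0.50266164 0.28452088 0.049     ]
```

Run:
```python
from h import *
rows([.5027,.2845,.092],-93,4)
```

```text
[ 0.    -0.     0.001] [28.  -2.3 11.9]
[ 0.    -0.     0.001] [28.  -2.3 11.9]
[ 0.    -0.     0.001] [28.  -2.4 11.9]
[ 0.    -0.     0.001] [28.  -2.4 11.9]
```

```bash
python3 -m crank '[0,0,0.002,28,-2.3,12,0, 0,0,0.002,28,-2.3,12,0, 0,0,0.001,28,-2.4,12,0, 0,0,0,28,-2.4,12,0, 0,0,0,0,0,0,0]'; python3 -m crank '[0,0,0,0,0,0,0, 0,0,0,0,0,0,0]'
python3 - <<'E'
from h import *
a=eyes.snapshot("wrist");b=eyes.snapshot("top");s=eyes.snapshot("scene");o=get_obs()
print(o["clock"],o["tool_pos"],o["orientation"])
up=lambda i:cv2.resize(i,(400,300),interpolation=cv2.INTER_CUBIC)
cv2.imwrite("pics/m4.png",np.vstack([np.hstack([up(a[100:384,0:379]),up(b[130:265,90:270])]),np.hstack([up(s[170:320,250:450]),up(a)])]))
E
```

```text
clock: 7.25
tool_pos: [0.502, 0.2827, 0.0914]
orientation: [179.9, -0.1, -93.1]
force: [-0.0, 1.2, -2.7]
opening: 0.0138
gripper_force: 30.0
clock: 7.5
tool_pos: [0.5032, 0.2865, 0.0925]
orientation: [-180.0, 0.1, -93.0]
force: [0.0, 0.6, -4.0]
opening: 0.0141
gripper_force: 30.0
7.65 [0.5029423  0.28639992 0.09217649] [-1.79981077e+02  2.16594270e-02 -9.29445914e+01]
```

View pics/m4.png

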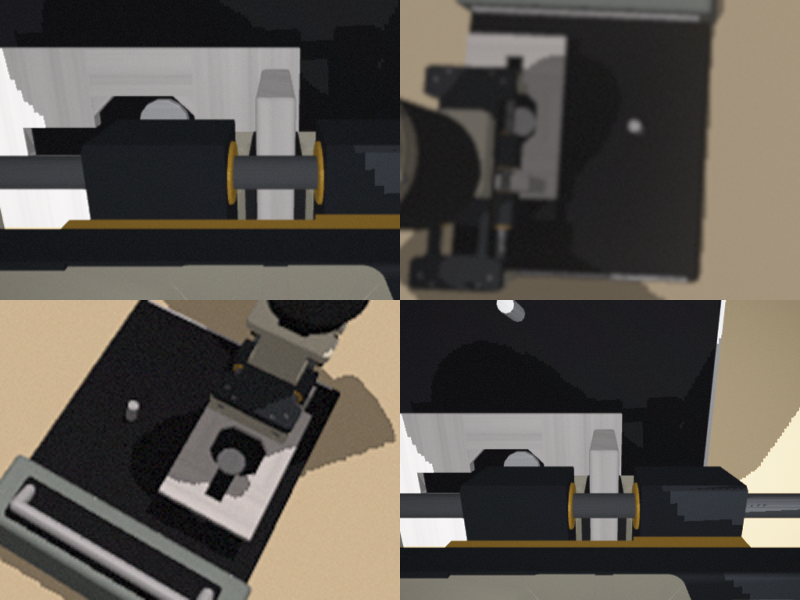

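The stud head lies inside the opening in the wrist and scene views. I'll correct y by 2 mm and lower to about 2 mm above the table.

```bash
python3 -m crank '[0,0,0,2,0,6,0, 0,0,0,0,0,9,0, 0,0,0,0,0,9,0, 0,0,0,0,0,9,0, 0,0,0,0,0,5,0]'; python3 -m crank '[0,0,0,0,0,0,0, 0,0,0,0,0,0,0]'
python3 - <<'E'
from h import *
a=eyes.snapshot("wrist");s=eyes.snapshot("scene");o=get_obs();cv2.imwrite("w5raw.png",a);cv2.imwrite("s5raw.png",s)
print(o["clock"],o["tool_pos"],o["orientation"],o["force"])
up=lambda i:cv2.resize(i,(400,300),interpolation=cv2.INTER_CUBIC)
cv2.imwrite("pics/m5.png",np.hstack([up(a[130:280,0:200]),up(s[200:290,320:440])]))
E
```

```text
clock: 8.28
tool_pos: [0.5025, 0.2836, 0.053]
orientation: [180.0, -0.0, -93.0]
force: [-0.7, 0.2, -3.0]
opening: 0.014
gripper_force: 30.0
clock: 8.52
tool_pos: [0.503, 0.284, 0.0542]
orientation: [-180.0, 0.0, -93.0]
force: [-1.1, -0.0, -4.3]
opening: 0.0137
gripper_force: 30.0
8.625 [0.5029943  0.28405219 0.05434009] [-1.79971930e+02  2.90521219e-02 -9.29737186e+01] [ 0.31166746  0.28759322 -3.32839078]
```

View pics/m5.png

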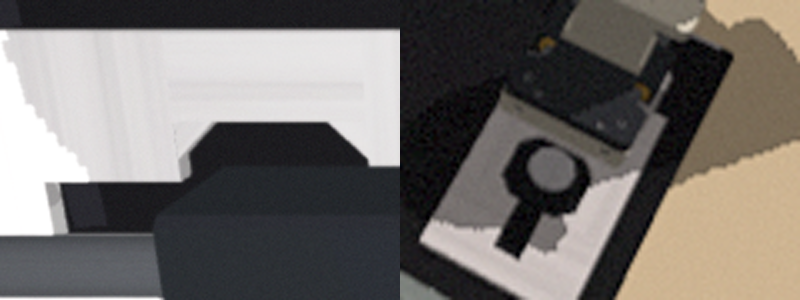

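Run:
```python
from h import *
t=np.radians(-3);X=np.array([np.cos(t),np.sin(t),0]);Y=np.array([-np.sin(t),np.cos(t),0]);o=get_obs();T=o["tool_pos"]
def f(n,cam,u,v,z):
    p=ray(cam,(u,v),z);print(n,p.round(4),"rel TCP x,y mm",((p-T)@X*1000).round(1),((p-T)@Y*1000).round(1))
c=lambda u,v:(320+(u-400)*.3,200+v*.3)
f("stud head",*("scene",),*c(552,170),.049)
zp=.0385
for n,q in(("slot end L",(495,247)),("slot end R",(521,259)),("open L",(504,172)),("open R",(591,184)),("open near rib",(549,139)),("open R top",(580,153)),("slotmouth",(522,205)),("slotmouth2",(548,215)),("plate far",(420,241)),("plate far corner r",(576,299))): f(n,"scene",*c(*q),zp)
f("wrist edge -50","wrist",100,130+29/2,zp);f("slot -9","wrist",50,130+183/2,zp);f("slot end","wrist",63/2,130+205/2,zp);f("open -26","wrist",135,130+123/2,zp)
```

```text
stud head [0.5706 0.2857 0.049 ] rel TCP x,y mm 67.4 5.2
slot end L [0.6329 0.2738 0.0385] rel TCP x,y mm 130.2 -3.5
slot end R [0.6324 0.2911 0.0385] rel TCP x,y mm 128.8 13.8
open L [0.5813 0.2589 0.0385] rel TCP x,y mm 79.6 -21.0
open R [0.5618 0.3115 0.0385] rel TCP x,y mm 57.3 30.5
open near rib [0.5444 0.2758 0.0385] rel TCP x,y mm 41.8 -6.1
open R top [0.5442 0.2973 0.0385] rel TCP x,y mm 40.4 15.4
slotmouth [0.5975 0.2779 0.0385] rel TCP x,y mm 94.7 -1.2
slotmouth2 [0.5959 0.295  0.0385] rel TCP x,y mm 92.2 15.8
plate far [0.6523 0.2307 0.0385] rel TCP x,y mm 151.9 -45.4
plate far corner r [0.6404 0.3306 0.0385] rel TCP x,y mm 134.8 53.7
wrist edge -50 [0.5836 0.2322 0.0385] rel TCP x,y mm 83.2 -47.6
slot -9 [0.6185 0.2728 0.0385] rel TCP x,y mm 115.9 -5.2
slot end [0.6302 0.2787 0.0385] rel TCP x,y mm 127.3 1.3
open -26 [0.5691 0.2582 0.0385] rel TCP x,y mm 67.3 -22.3
```

Both cameras agree that the stud lies on the keyhole's centre line to within about 1 mm: scene y is 5.2 against 5–7, and wrist y is 3.5 against 3.2. I'll slide it straight back.

```bash
python3 -m crank '[0,0,0,0,6,0,0, 0,0,0,0,8,0,0, 0,0,0,0,8,0,0, 0,0,0,0,8,0,0, 0,0,0,0,8,0,0]'; python3 -m crank '[0,0,0,0,8,0,0, 0,0,0,0,6,0,0, 0,0,0,0,3,0,0, 0,0,0,0,1,0,0, 0,0,0,0,0,0,0]'; python3 -m crank '[0,0,0,0,0,0,0]'
```

```text
clock: 9.25
tool_pos: [0.4642, 0.2859, 0.0541]
orientation: [-180.0, 0.0, -93.0]
force: [0.2, -0.0, -3.1]
opening: 0.014
gripper_force: 30.0
clock: 9.88
tool_pos: [0.447, 0.2868, 0.054]
orientation: [-180.0, 0.0, -93.0]
force: [-0.3, 0.4, -3.1]
opening: 0.0138
gripper_force: 30.0
clock: 10.0
tool_pos: [0.4471, 0.2868, 0.054]
orientation: [-180.0, 0.0, -93.0]
force: [0.5, 0.3, -3.5]
opening: 0.0138
gripper_force: 30.0
```

No lateral force so far. Now I'll creep to the slot's end.

```bash
python3 -m crank '[0,0,0,0,1,0.5,0, 0,0,0,0,1,0.5,0, 0,0,0,0,1,0.5,0, 0,0,0,0,0,0,0]'; python3 -m crank '[0,0,0,0,0.7,0.4,0, 0,0,0,0,0,0,0]'; python3 -m crank '[0,0,0,0,0.7,0.3,0, 0,0,0,0,0,0,0]'
```

```text
clock: 10.5
tool_pos: [0.4438, 0.2869, 0.0524]
orientation: [180.0, -0.0, -93.0]
force: [0.6, 0.2, -3.5]
opening: 0.0137
gripper_force: 30.0
clock: 10.75
tool_pos: [0.4434, 0.2871, 0.0522]
orientation: [-180.0, 0.0, -93.0]
force: [2.0, -0.6, -3.4]
opening: 0.0136
gripper_force: 30.0
clock: 11.0
tool_pos: [0.4433, 0.2873, 0.0521]
orientation: [-179.9, 0.0, -93.0]
force: [5.2, -1.9, -3.6]
opening: 0.014
gripper_force: 30.0
```

The end stop was felt at 59.7 mm of travel, with x force rising to 5 N. Next: ease off, set it down, check the force and release.

```bash
python3 -m crank '[0,0,0,0,-0.4,0.4,0, 0,0,0,0,0,0.3,0, 0,0,0,0,0,0,0]'; python3 -m crank '[0,0,0,0,0,0.4,0, 0,0,0,0,0,0,0]'
```

```text
clock: 11.38
tool_pos: [0.4434, 0.2873, 0.0517]
orientation: [-179.9, 0.0, -93.0]
force: [2.6, -2.7, 6.5]
opening: 0.0139
gripper_force: 30.0
clock: 11.62
tool_pos: [0.4434, 0.2873, 0.0517]
orientation: [-179.9, 0.0, -92.9]
force: [1.7, -3.0, 10.3]
opening: 0.014
gripper_force: 30.0
```

```bash
python3 -m crank '[0,0,0,0,0,-0.6,0, 0,0,0,0,0,0,0.5, 0,0,0,0,0,0,0.5, 0,0,0,0,0,0,0.5, 0,0,0,0,0,0,0.5]'; python3 -m crank '[0,0,0,0,0,-10,0.5, 0,0,0,0,0,-25,0.5, 0,0,0,0,0,-40,0.5, 0,0,0,0,0,-40,0.5, 0,0,0,0,0,-30,0.5]'; python3 -m crank '[0,0,0,30,0,0,0.5, 0,0,0,50,0,0,0.5, 0,0,0,50,0,0,0.5, 0,0,0,50,0,0,0.5, 0,0,0,30,0,0,0.5]'; python3 -m crank '[0,0,0,0,0,0,0.5, 0,0,0,0,0,0,0.5]'
python3 - <<'E'
from h import *
b=eyes.snapshot("top");s=eyes.snapshot("scene");cv2.imwrite("t6raw.png",b)
up=lambda i:cv2.resize(i,(400,300),interpolation=cv2.INTER_CUBIC)
cv2.imwrite("pics/m6.png",np.vstack([np.hstack([up(b[130:265,90:270]),up(s[190:310,300:460])]),np.hstack([up(b),up(s)])]))
E
```

```text
clock: 12.25
tool_pos: [0.4427, 0.2869, 0.0511]
orientation: [180.0, -0.0, -93.0]
force: [-0.4, 0.1, -0.7]
opening: 0.0429
gripper_force: 0.0
clock: 12.88
tool_pos: [0.4431, 0.2872, 0.199]
orientation: [-179.9, 0.1, -93.0]
force: [0.5, 0.6, 0.0]
opening: 0.044
gripper_force: 0.0
clock: 13.5
tool_pos: [0.4305, 0.0744, 0.196]
orientation: [180.0, -0.0, -93.1]
force: [1.1, -0.7, 1.2]
opening: 0.044
gripper_force: 0.0
clock: 13.75
tool_pos: [0.4317, 0.0769, 0.1962]
orientation: [180.0, 0.0, -93.0]
force: [1.0, 1.3, 0.3]
opening: 0.0438
gripper_force: 0.0
```

View pics/m6.png

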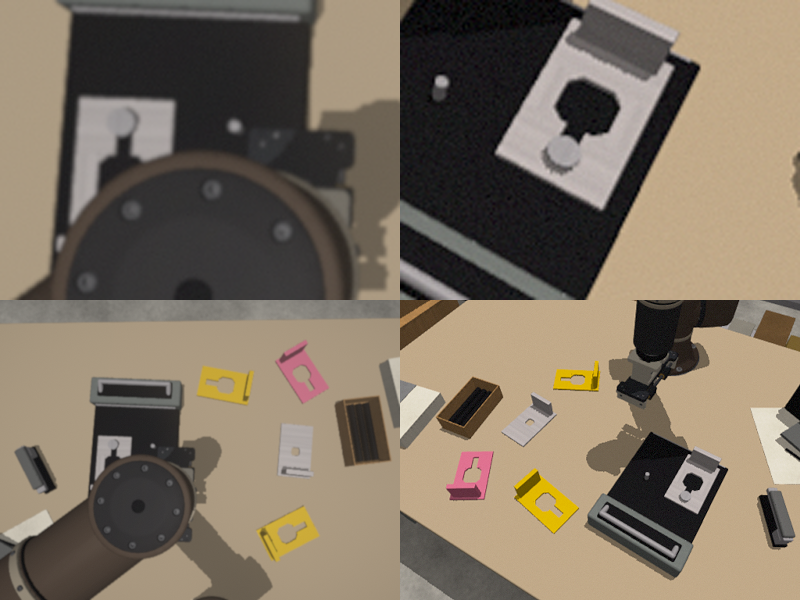

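The stop lies flat and square on the table. The stud head is at the slot's closed end, at (562,153) in the upper-right crop. The rib is on the open front side, the plain-hole stop has not moved, and the gripper is clear.

```bash
python3 -c "
from plant import ctrl
print(ctrl.close_job())"
```

```text
the job is handed in; nothing more can be done
None
```

The keyhole stop is on the feed table with its rib to the open front, slid back until the stud reached the end of the slot, and released flat and square; the other stop was not disturbed, and I handed the job in at about 14 s (no verdict was returned).

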